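# Pack the last tin, then hold the bin lid for fitting its stay

## Robot

A 6-joint arm with a two-finger parallel gripper is mounted at the origin on a cart in front of the work surface, level with it; the furniture and walls round the work are solid. World frame = base frame: x ahead of the robot, y to its left, z up, the work surface at z = 0. Lengths are in m, angles in rad, forces in N, time in s.
With the tool pointing down it reaches from about 0.225 to 0.725 m from the base axis. Payload 3.1 kg.
Tool frame: the origin (TCP) lies at the very end of the fingers, on their centre line; the grasp point (between the pads) lies robot.tcp_to_grasp behind it (robot.tcp_to_grasp is the distance from the TCP to the grasp point, in m); z points along the fingers, y is the line along which they close (so a half turn about z gives the same grasp; the last joint's range is limited). The gripper opens to 85 mm and grips with 20 to 120 N. Pads are 22 mm wide; open, the fingers measure 114 mm over their backs; the gripper's body (76 mm by 85 mm) begins 54 mm behind the grasp point. The pads swing forward as they close: fully open they stand 13 mm farther back than shut.
Start: joints at [-1.451, 0.048, 0.099, 1.622, 0, 1.443], TCP at [0.129, -0.509, 0.231] pointing down, gripper open.
Joint ranges: [-2.91, 2.91], [-0.99, 1.94], [-1.21, 1.42], [-2.12, 2.29], [-1.49, 1.47], [-3.14, 3.14]. Speed limits (rad/s): [2.79, 2.79, 3.14, 3.14, 3.14, 3.14].

## Interface

Orientations are given as [roll, pitch, yaw] about the fixed x, y, z axes, in that order (R = Rz(yaw) Ry(pitch) Rx(roll)).
In Python, from workcell import robot, cams, probe_bus gives the robot as it stands (robot), with the cameras (cams) and the readings (probe_bus).
- The arm moves only by the shell command python3 steer.py 'ROWS'. ROWS is rows parted by semicolons, their numbers by spaces, 1 to 20 of them, each of 7 numbers: the opening from 0.0 (shut) to 1.0 (fully open), then dx, dy, dz in m, then a rotation vector rx, ry, rz in rad; each row is the pose to reach, as a shift and turn from the pose commanded when the command began, along the tool's axes at that moment; what a row does not reach only later rows make up. A row lasts 1/12 s, in which the tool goes at most 0.0417 m and 0.125 rad, less where a joint would pass 70% of its speed; a pose out of reach is approached as far as the arm can. The fingers move at their own pace and stop on an object; the grip force is fixed at half the most. Time passes only in rows, so rows that do not move let the fingers close. It prints the time, the measured TCP pose, the force, the opening and the grip force at its end.
- probe_bus.observe(): the state, without advancing time (a new reading comes with each control period).
- cams.get_image(name): name is "scene" or "top" or "wrist"; returns (picture, depth): 480x640x3 uint8, blue, green, red; 480x640 float32, m along the optical axis (not along the pixel's ray), 0 where there is no reading.
- cams.calibration(name): a dict with "fx", "fy", "cx", "cy" (pixels), "world_to_cam" (4x4, takes a point from world to camera coordinates). Camera axes: x right, y down, z forward; pixel columns grow to the right and rows downward; lengths in m; the calibration is good to about 2 mm. A picture is of the moment at which its call begins: read the wrist's pose just before it. calibration takes no time and is no camera call; for the wrist camera it gives the pose at the moment of the call.
- robot.sign_off(): hands the job in; it is judged then, once.
The state is a dict: "clock": time; "q": joint angles; "joint_velocities": joint speeds; "effort": joint torques, N m; "eef_pos": TCP position; "tcp_rot": TCP orientation; "wrist_force": force on the tool from outside, world axes, zero at the start; "wrist_torque": the same for the moment, N m; "grip_width": opening from 0.0 (shut) to 1.0 (fully open); "grip_force": force on a finger pad.
Only numpy, scipy, OpenCV 4.12 (cv2) and the standard library are available. Lean on these libraries where they do the work, as an engineer would, in place of code of your own. Each camera call takes 0.05 s, during which the arm holds its last target. There are 200 camera calls.

## Task

Gently lay the tin from the wire rest on its side into the open storage bin, in the gap on top of the two tins that lie there, its length the same way as theirs, and let go of it. Then bring the bin's lid forward and hold it with the gripper at 60 degrees open (0 is shut, 90 is upright) so that I can fit a lid stay; it would fall shut by itself, so never let it drop, and finish still holding it there, steady. Leave the two tins in the bin and the things round about where they are.

Things in the scene. Friction and masses are not known exactly. Their poses are not given: they have to be found in the camera images.
- bin: white open-topped storage bin, fixed to the worktop, 130 mm deep (its x) x 190 wide (y) x 128 high, walls and floor 5 mm. Origin: centre of its underside; x points from its front to its hinged back, z up. Two low ribs (17 mm high above the underside) on the floor, along x, at y = +-58 mm keep the pair of tins side by side
- lid_edge (a point): middle of the free edge of the bin's lid (147 mm from the hinge axis, mid thickness). The lid: pale wooden lid, 146 x 196 x 10 mm, about 0.34 kg, hinged on the bin's back rim. -x points from hinge to free edge, z is the normal of its outer face, y along the hinge. Its mid-plane is 3 mm to +z of the hinge axis. No handle: grip the free edge across its 10 mm
- bin_hinge (a point): middle of the lid's hinge axis, in the bin's frame at x 69 mm, z 131 mm; the axis runs along the bin's y. Mind the wall cabinet beyond it: its underside is 0.48 m above the worktop, its front at x about 0.58 m from the robot
- lid (a joint): opening angle of the lid, rad (starts leaning back a little beyond upright): 0 shut (level), 1.571 upright, 1.7 its back stop. Slight hinge friction (0.045 N m, holds it only within about 10 degrees of upright); farther forward than that it falls shut if let go. 60 degrees is 1.047
- rest: low wire rest of two parallel steel rails along its x (90 mm long, 34 mm apart, tops 12 mm high), fixed on the worktop; origin: centre of its underside; holds the lying tin
- tin: food tin, 57 mm diameter x 72 mm long, about 0.18 kg, lying along the rest's rails, axis 36 mm above the worktop. Origin: centre of its bottom end; its z is its axis. In the gap on the two tins its axis is about 84 mm above the bin's underside
- tin_center (a point): centre of that tin (on its axis, mid length)
- tin_left: same size of tin, lying in the bin along the bin's x, on the bin's +y side, axis 34 mm above the bin's underside. Origin: centre of its bottom end; z its axis
- tin_left_center (a point): centre of that tin
- tin_right: same size of tin, lying beside it in the bin on the -y side. Origin: centre of its bottom end; z its axis
- tin_right_center (a point): centre of that tin
- jar: bystander: jar with dark lid, 67 mm diameter x 110 high; origin: centre of underside
- can: bystander: drink can, 53 mm diameter x 134 high; origin: centre of underside
- mug: bystander: low striped cup, 65 x 88 x 50 mm high; origin: centre of underside
- shaker: bystander: spice jar with pale cap, 44 mm diameter x 109 high; origin: centre of underside

How it is judged:
On the way, in this order (a step that is already met when the one before it is completed fails the run):
1. the tin lies in the gap on the two tins in the bin and has been let go, the lid still back beyond 75 degrees (z of tin_center in the frame of bin between 0.076 and 0.092 m and y of tin_center in the frame of bin between -0.012 and 0.012 m and x of tin_center in the frame of bin between -0.025 and 0.025 m and angle between the z axis of tin and the x axis of bin, either way round below 0.2 rad and contact force between tin and tin_left above 0.2 N and contact force between tin and tin_right above 0.2 N and contact force between tin and bin below 0.2 N and contact force between tin and the fingers below 0.1 N and value of joint lid above 1.31 rad), for 0.3 s.
2. the gripper holds the lid at 60 degrees (value of joint lid between 0.957 and 1.137 rad and contact force between the fingers and lid_c0 above 0.3 N), for 0.2 s.
At the end, for the whole second after the job is handed in: The tin lies let go in the gap, on both tins only, axis 76-92 mm above the bin's underside, within 12 mm (y), 25 mm (x) and 0.2 rad of the bin's middle; lid still, at 60 +-5 degrees, held by the fingers and nothing else; the two tins within 12 mm of their start (all of step 2 and z of tin_center in the frame of bin between 0.076 and 0.092 m and y of tin_center in the frame of bin between -0.012 and 0.012 m and x of tin_center in the frame of bin between -0.025 and 0.025 m and angle between the z axis of tin and the x axis of bin, either way round below 0.2 rad and contact force between tin and tin_left above 0.2 N and contact force between tin and tin_right above 0.2 N and contact force between tin and bin below 0.2 N and contact force between tin and the fingers below 0.1 N and velocity of joint lid between -0.05 and 0.05 rad/s and linear speed of tin below 0.02 m/s and contact force between lid_c0 and tin below 0.1 N and contact force between lid_c0 and tin_left below 0.1 N and contact force between lid_c0 and tin_right below 0.1 N and contact force between lid_c0 and jar below 0.1 N and contact force between lid_c0 and can below 0.1 N and contact force between lid_c0 and mug below 0.1 N and contact force between lid_c0 and shaker below 0.1 N and distance of each of tin_left_center, tin_right_center from where it was at the start of the episode below 0.012 m); the arm keeps its last pose, push and grip.
It fails at once if the lid dropped: lower than 40 degrees (value of joint lid below 0.7 rad).
It fails at once if the lid was let fall (over 2.5 rad/s below 75 degrees) (value of joint lid below 1.31 rad and velocity of joint lid below -2.5 rad/s).
It fails at once if the tin was knocked down hard on the others (over 40 N) (contact force between tin and tin_left above 40 N or contact force between tin and tin_right above 40 N).
It fails at once if a thing round about was moved by more than 30 mm or tipped (distance of any of jar, can, mug, shaker from where it was at the start of the episode above 0.03 m or angle between any of jar, can, mug, shaker's own z axis and vertical above 0.3 rad).
It also fails if it takes over 58 s, if anything falls off the work surface, if the arm or the gripper's body presses on something with over 40 N, if the wrist force passes 120 N, or if a joint passes its speed limit or range.

## Working session

There is one attempt and no reset: what is moved stays moved. The work goes in short steps, Python scripts to look and compute and a shell command to move; the robot and the scene stay as the last step left them, time stands still between calls to the robot, and variables do not carry over. Pictures are saved under pics/ and viewed, at most 10 in all, crops included, and the job is handed in when it is done.

```bash
ls; mkdir -p pics
python3 - <<'E'
from workcell import robot, cams, probe_bus
import cv2,numpy as np
for n in ("scene","top"):
    p,d=cams.get_image(n); cv2.imwrite(f"pics/{n}0.png",p); np.savez(f"{n}0.npz",p=p,d=d,**{k:v for k,v in cams.calibration(n).items()})
    print(n,cams.calibration(n))
print(probe_bus.observe(),robot.tcp_to_grasp)
E
```

```text
pics
steer.py
workcell.py
scene {'fx': 445.63530694321577, 'fy': 445.63530694321577, 'cx': 319.40256092217595, 'cy': 240.53705446248065, 'world_to_cam': array([[-0.58987736, -0.80747857,  0.004801  ,  0.31978389],
       [-0.70127822,  0.5093305 , -0.49878983,  0.41134533],
       [ 0.40031681, -0.29759166, -0.86670967,  0.74293385],
       [ 0.        ,  0.        ,  0.        ,  1.        ]])}
top {'fx': 439.9543268532967, 'fy': 439.9543268532967, 'cx': 324.4139229632875, 'cy': 240.63860716487386, 'world_to_cam': array([[ 0.00902981, -0.99993456,  0.00702405, -0.00374315],
       [-0.99305827, -0.0097911 , -0.11721524,  0.53149736],
       [ 0.11727634, -0.00591685, -0.99308169,  0.96122073],
       [ 0.        ,  0.        ,  0.        ,  1.        ]])}
{'clock': 0.1, 'q': array([-1.45082271e+00,  4.87204311e-02,  9.77200385e-02,  1.62199624e+00,
        1.40042208e-05,  1.44299876e+00]), 'joint_velocities': array([ 0.00068603, -0.00390526,  0.00398391, -0.00044508, -0.00043073,
       -0.00033448]), 'effort': array([ 2.09540136e-03, -3.39850116e+01,  3.20936215e+01,  1.57480489e-02,
       -8.70579674e-05,  4.04978834e-06]), 'eef_pos': array([ 0.12867861, -0.50840716,  0.23019418]), 'tcp_rot': array([-3.13941207e+00, -2.94318854e-04,  2.47770845e-01]), 'wrist_force': array([-0.48068189,  0.14125807, -0.37911519]), 'wrist_torque': array([-0.0437384 , -0.0215086 ,  0.06332709]), 'grip_force': 0.0, 'grip_width': 1.0018773995450823} 0.0187
```

View pics/scene0.png

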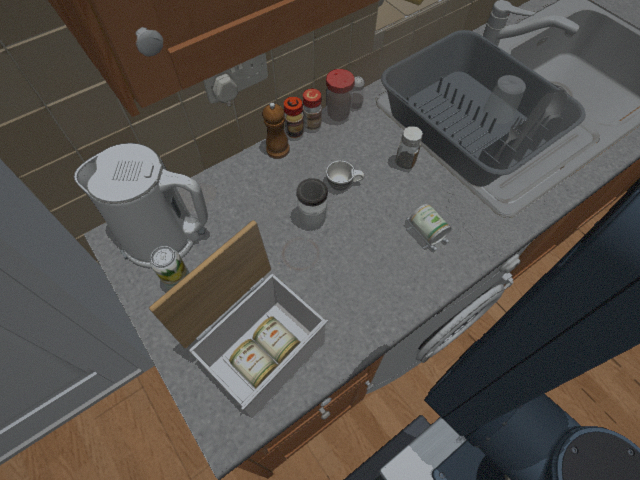

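View pics/top0.png

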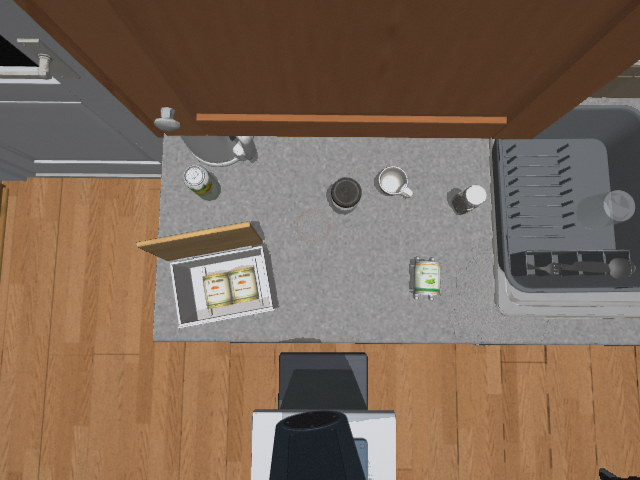

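The scene view has the bin at lower left (260,345) with its lid upright behind it (215,285), the tin on its rest at (430,222), the can at (168,265), the jar at (312,200), the cup at (341,175) and the shaker at (409,147). In the top view the bin is at (222,288), the lid's top edge at (200,240) and the tin at (427,278).

```bash
cat > h.py <<'E'
import numpy as np,cv2
from scipy.spatial.transform import Rotation as R
def cloud(f):
    c=np.load(f); d=c['d']; v,u=np.mgrid[:480,:640]
    P=np.stack([(u-c['cx'])/c['fx']*d,(v-c['cy'])/c['fy']*d,d],-1)
    W=c['world_to_cam']; X=(P-W[:3,3])@W[:3,:3]; X[d==0]=np.nan
    return c['p'],X
E
python3 - <<'E'
from h import *
np.set_printoptions(precision=4,suppress=True)
def rect(Q,n):
    r=cv2.minAreaRect((Q[:,:2]*1000).astype(np.float32)); print(n,len(Q),'rect mm',np.round(r[0],1),np.round(r[1],1),round(r[2],1),'z',np.percentile(Q[:,2],[2,50,98]))
p,X=cloud('top0.npz')
def box(u0,u1,v0,v1,z0,z1):
    Q=X[v0:v1,u0:u1].reshape(-1,3); return Q[(Q[:,2]>z0)&(Q[:,2]<z1)]
print('table z',np.nanmedian(X[220:260,370:400,2]))
rect(box(405,450,250,305,.03,.08),'tin')
Q=box(405,450,250,305,.03,.08);t=Q[Q[:,2]>.058];print('crest',t.mean(0), np.linalg.svd((t-t.mean(0))[:,:2])[2] if len(t) else 0, np.linalg.svd((Q-Q.mean(0))[:,:2])[2])
rect(box(405,450,250,305,.006,.03),'rails')
B=box(160,285,240,335,.118,.134); rect(B,'rim')
rect(box(190,265,255,315,.05,.072),'tins')
L=box(120,285,205,268,.15,.4); rect(L,'lid'); print(L[L[:,2]>L[:,2].max()-.01].mean(0))
for n,b in dict(can=(180,215,160,198),jar=(328,364,172,212),mug=(375,415,162,200),shaker=(450,490,180,215)).items():
    rect(box(*b,.02,.2),n)
p,X=cloud('scene0.npz')
L=X[215:360,140:280].reshape(-1,3); L=L[(L[:,2]>.14)&(L[:,2]<.3)]
rect(L,'lid scene'); c=np.median(L,0); k=L
for _ in range(5):
    m=k.mean(0); n=np.linalg.svd(k-m,full_matrices=False)[2][2]; s=(L-m)@n; k=L[abs(s)<.004]
print(len(L),len(k),m,n,k.min(0),k.max(0)); rect(k,'face')
for z in (.15,.2,.25): 
  q=k[abs(k[:,2]-z)<.01]; print(z,q.mean(0),q[:,1].min(),q[:,1].max())
B=X[270:410,180:335].reshape(-1,3); rect(B[(B[:,2]>.122)&(B[:,2]<.134)],'rim scene')
B=X[190:250,400:460].reshape(-1,3); rect(B[(B[:,2]>.03)&(B[:,2]<.08)],'tin scene')
E
```

```text
table z -0.00023299029972408304
tin 863 rect mm [ 449.6 -226.2] [56.9 71.7] 87.3 z [0.0386 0.0601 0.0664]
crest [ 0.4491 -0.2261  0.0625] [[-0.999   0.0441]
 [-0.0441 -0.999 ]] [[-0.9987  0.0509]
 [-0.0509 -0.9987]]
rails 75 rect mm [ 449.  -233.2] [76.9 95.6] 86.7 z [0.0064 0.012  0.0177]
rim 1136 rect mm [428.  208.6] [135.8 193.1] 11.1 z [0.1195 0.127  0.1332]
tins 1456 rect mm [424.6 227.4] [120.4 144.9] 11.2 z [0.0506 0.0589 0.0648]
lid 2509 rect mm [506.1 225. ] [ 22.6 196.7] 11.1 z [0.1546 0.2394 0.278 ]
[0.5115 0.2255 0.2757]
can 802 rect mm [669.7 266.2] [53.2 89.5] 74.9 z [0.0319 0.1239 0.1342]
jar 891 rect mm [625.5 -42.8] [63.8 64.1] 41.1 z [0.0451 0.109  0.1128]
mug 407 rect mm [ 661.9 -154.3] [79.4 64.2] 21.3 z [0.0208 0.0431 0.0512]
shaker 656 rect mm [ 623.5 -316. ] [46.2 45. ] 25.6 z [0.0262 0.1046 0.1117]
lid scene 6816 rect mm [607.9 246.8] [236.1 195.7] 11.1 z [0.143  0.2212 0.2768]
6816 6229 [0.5002 0.2313 0.2173] [-0.9762 -0.1918  0.101 ] [0.475  0.1293 0.14  ] [0.5293 0.3235 0.2792]
face 6229 rect mm [501.6 225.8] [ 19.5 195.7] 11.0 z [0.1435 0.2207 0.2766]
0.15 [0.4938 0.2294 0.1501] 0.1294852172176485 0.320988329759555
0.2 [0.4983 0.2316 0.2002] 0.13057929878597385 0.32207539528371487
0.25 [0.5032 0.2319 0.2501] 0.13109671772594197 0.32273905048852286
rim scene 1685 rect mm [427.2 211.3] [137.4 194.5] 10.9 z [0.1226 0.1267 0.1334]
tin scene 917 rect mm [ 448.5 -223.7] [57.4 73. ] 87.6 z [0.0322 0.0573 0.0648]
```

```bash
cat >> h.py <<'E'
def tool(x,y,z,rpy):
    "print shift/rotvec in the tool axes from the present pose to the given one"
    from workcell import robot, cams, probe_bus
    s=probe_bus.observe(); A=R.from_euler('xyz',s['tcp_rot']); B=R.from_euler('xyz',rpy) if not isinstance(rpy,R) else rpy
    d=A.inv().apply(np.array([x,y,z])-s['eef_pos']); r=(A.inv()*B).as_rotvec()
    print('shift',d.round(4),'rot',r.round(4),'rows',max(np.linalg.norm(d)/.0417,np.linalg.norm(r)/.125).round(1),'q',s['q'].round(2),'t',s['clock'],'F',s['wrist_force'].round(1))
E
python3 -c "
from h import *
tool(.449,-.2255,.15,[np.pi,0,3.095])
for k in ('steer.py','workcell.py'): print(k,len(open(k).read()))"
python3 steer.py '1 .19 -.0978 .04 0 0 -1.4;1 .19 -.0978 .04 0 0 -1.4;1 .19 -.0978 .04 0 0 -1.4;1 .19 -.0978 .04 0 0 -1.4;1 .19 -.0978 .04 0 0 -1.4;1 .19 -.0978 .04 0 0 -1.4;1 .19 -.0978 .04 0 0 -1.4;1 .38 -.1955 .0807 0 0 -2.847;1 .38 -.1955 .0807 0 0 -2.847;1 .38 -.1955 .0807 0 0 -2.847;1 .38 -.1955 .0807 0 0 -2.847;1 .38 -.1955 .0807 0 0 -2.847;1 .38 -.1955 .0807 0 0 -2.847;1 .38 -.1955 .0807 0 0 -2.847;1 .38 -.1955 .0807 0 0 -2.847;1 .38 -.1955 .0807 0 0 -2.847;1 .38 -.1955 .0807 0 0 -2.847;1 .38 -.1955 .0807 0 0 -2.847;1 .38 -.1955 .0807 0 0 -2.847;1 .38 -.1955 .0807 0 0 -2.847'
python3 -c "
from h import *
tool(.449,-.2255,.15,[np.pi,0,3.095])"
```

```text
clock: 1.77
eef_pos: [0.4488, -0.2259, 0.1499]
tcp_rot: [3.141, -0.001, 2.754]
wrist_force: [-0.9, -0.6, 0.8]
grip_width: 1.002
grip_force: 0.0
shift [-0.      0.0005 -0.0001] rot [ 0.0005 -0.0013 -0.3409] rows 2.7 q [-0.6  -0.01 -0.12  1.46 -0.   -0.21] t 1.7667 F [-0.9 -0.6  0.8]
```

Finish the turn and look with the wrist camera before going down.

```bash
python3 steer.py '1 0 .0005 0 0 0 -.341;1 0 .0005 0 0 0 -.341;1 0 .0005 0 0 0 -.341;1 0 .0005 0 0 0 -.341'
python3 - <<'E'
from h import *
from workcell import robot, cams, probe_bus
c=cams.calibration('wrist'); p,d=cams.get_image('wrist'); cv2.imwrite('pics/w1.png',p); np.savez('w1.npz',p=p,d=d,**c)
p,X=cloud('w1.npz'); Q=X.reshape(-1,3); Q=Q[(Q[:,2]>.035)&(Q[:,2]<.08)&(np.hypot(Q[:,0]-.449,Q[:,1]+.225)<.06)]
r=cv2.minAreaRect((Q[:,:2]*1000).astype(np.float32)); print(len(Q),r,np.percentile(Q[:,2],[2,50,98]))
tool(.449,-.2255,.017,[np.pi,0,3.095])
E
```

```text
clock: 2.1
eef_pos: [0.449, -0.2255, 0.15]
tcp_rot: [3.141, -0.001, 3.09]
wrist_force: [0.0, -0.1, -0.0]
grip_width: 0.997
grip_force: 0.0
8330 ((449.2171630859375, -225.81234741210938), (57.011539459228516, 72.51788330078125), 87.20718383789062) [0.04072263 0.05936387 0.06337726]
shift [-1.000e-04 -0.000e+00  1.331e-01] rot [ 0.0006 -0.0009 -0.0082] rows 3.2 q [-0.6  -0.01 -0.12  1.46 -0.   -0.54] t 2.15 F [ 0.6 -0.2  0.2]
```

View pics/w1.png

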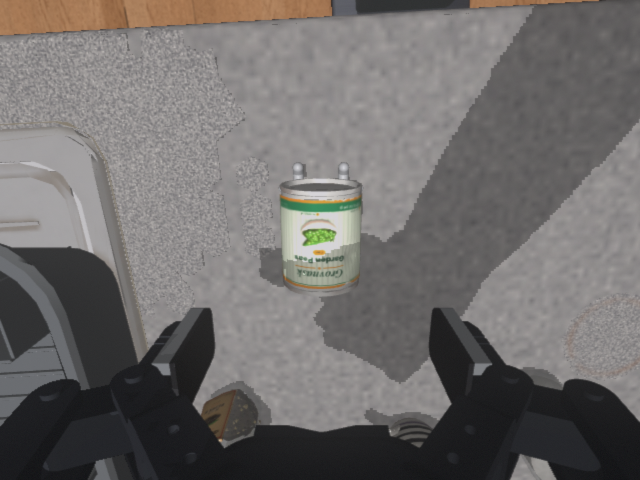

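The wrist view shows the tin centred between the fingers (tin at (320,238), pads at columns 210 and 435), agreeing with 449,-226 mm. I'll go down and grip.

```bash
python3 steer.py '1 0 0 .035 0 0 -.004;1 0 0 .07 0 0 -.004;1 0 0 .1 0 0 -.004;1 0 0 .12 0 0 -.004;1 0 0 .133 0 0 -.004;1 0 0 .133 0 0 -.004;0 0 0 .133 0 0 -.004;0 0 0 .133 0 0 -.004;0 0 0 .133 0 0 -.004;0 0 0 .133 0 0 -.004;0 0 0 .133 0 0 -.004;0 0 0 .133 0 0 -.004;0 0 0 .133 0 0 -.004;0 0 0 .133 0 0 -.004'
python3 -c "
from h import *
tool(.4272,.2102,.30,[np.pi,0,.192-np.pi])"
```

```text
clock: 3.32
eef_pos: [0.451, -0.2265, 0.0199]
tcp_rot: [-3.14, 0.004, 3.093]
wrist_force: [0.3, 1.9, 6.3]
grip_width: 0.655
grip_force: 64.6
shift [ 0.0441  0.4346 -0.281 ] rot [-0.002   0.0034 -0.2409] rows 12.5 q [-0.6   0.05 -0.32  1.19  0.   -0.55] t 3.3167 F [0.3 1.9 6.3]
```

```bash
python3 steer.py '0 0 0 -.015 0 0 0;0 0 0 -.04 0 0 0;0 0 0 -.08 0 0 0;0 0 0 -.12 0 0 0;0 0 0 -.16 0 0 0;0 0 0 -.2 0 0 0;0 0 0 -.2 0 0 0;0 0 0 -.2 0 0 0'
python3 - <<'E'
from h import *
from workcell import robot, cams, probe_bus
tool(.4272-.006,.2102-.001,.22,[np.pi,0,.192-np.pi])
c=cams.calibration('wrist'); p,d=cams.get_image('wrist'); s=probe_bus.observe(); np.savez('w2.npz',p=p,d=d,**c); cv2.imwrite('pics/w2.png',p)
p,X=cloud('w2.npz'); T=R.from_euler('xyz',s['tcp_rot']).inv().apply(X.reshape(-1,3)-s['eef_pos']); print(s['eef_pos'],s['tcp_rot'],s['grip_width'])
T=T[np.isfinite(T[:,0])&(abs(T[:,0])<.06)&(abs(T[:,1])<.026)&(T[:,2]<.03)&(T[:,2]>-.06)]
for a in np.arange(-.05,.05,.01):
    q=T[(T[:,0]>a)&(T[:,0]<a+.01)]
    if len(q)>5: print(round(a,2),len(q),q[:,2].min().round(4),q[:,1].min().round(3),q[:,1].max().round(3))
print(T[:,0].min(),T[:,0].max())
E
```

```text
clock: 3.98
eef_pos: [0.4511, -0.2271, 0.2212]
tcp_rot: [-3.137, 0.006, 3.093]
wrist_force: [0.7, 0.2, -2.9]
grip_width: 0.651
grip_force: 64.3
shift [ 0.0513  0.4343 -0.0009] rot [-0.005   0.0058 -0.241 ] rows 10.5 q [-0.6  -0.01  0.02  1.59 -0.   -0.55] t 3.9833 F [ 0.7  0.2 -2.9]
[ 0.4498722  -0.22623241  0.21840108] [-3.14018600e+00  1.76840972e-03  3.09263983e+00] 0.6510585898342289
-0.04 62 -0.034 -0.026 0.026
-0.03 1138 -0.0468 -0.026 0.026
-0.02 3407 -0.0472 -0.026 0.026
-0.01 3446 -0.0477 -0.026 0.026
0.0 3867 -0.0598 -0.026 0.026
0.01 4204 -0.0599 -0.026 0.026
0.02 4629 -0.0472 -0.026 0.026
0.03 8967 -0.0469 -0.026 0.026
-0.036171105470425714 0.03679862452342285
```

View pics/w2.png

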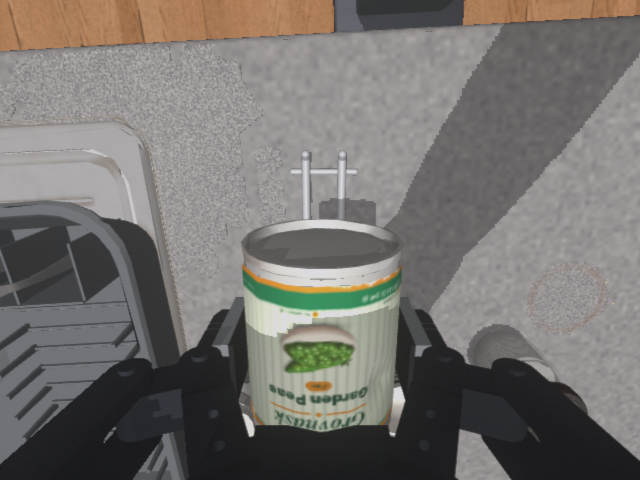

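The tin is held level and centred (crest 47 mm behind the TCP, so its axis is at the grasp point). I'll carry it over the bin and locate the two tins in the bin's frame from the first views.

```bash
python3 steer.py '0 .005 .035 0 0 0 -.03;0 .01 .075 0 0 0 -.05;0 .015 .115 0 0 0 -.07;0 .02 .155 0 0 0 -.09;0 .025 .195 0 0 0 -.11;0 .03 .235 0 0 0 -.13;0 .035 .275 0 0 0 -.15;0 .04 .315 0 0 0 -.17;0 .043 .355 0 0 0 -.19;0 .046 .39 0 0 0 -.21;0 .049 .415 0 0 0 -.23;0 .0513 .43 0 0 0 -.241;0 .0513 .4343 0 0 0 -.241;0 .0513 .4343 0 0 0 -.241;0 .0513 .4343 0 0 0 -.241'
python3 - <<'E'
from h import *
c,s=np.cos(.192),np.sin(.192)
for f in ('top0.npz','scene0.npz'):
    p,X=cloud(f); Q=X.reshape(-1,3); x=(Q[:,0]-.4272)*c+(Q[:,1]-.2102)*s; y=-(Q[:,0]-.4272)*s+(Q[:,1]-.2102)*c
    m=(abs(x)<.058)&(abs(y)<.085)&(Q[:,2]>.045)&(Q[:,2]<.072); 
    for n,mm in (('R',m&(y<0)&(y>-.055)),('L',m&(y>0)&(y<.055))):
        A=np.c_[x,y,Q[:,2]][mm]; t=A[A[:,2]>.052]
        h,b=np.histogram(t[:,0],np.arange(-.06,.061,.006)); 
        # circle fit y-z with r=28.5 mm
        from scipy.optimize import least_squares
        o=least_squares(lambda v:np.hypot(t[:,1]-v[0],t[:,2]-v[1])-.0285,[t[:,1].mean(),.034],loss='soft_l1',f_scale=.002).x
        print(f,n,len(t),'x 2-98%',np.percentile(t[:,0],[2,98]).round(4),'axis y,z',o.round(4))
        print(h)
tool(.4272-.006,.2102-.001,.22,[np.pi,0,.192-np.pi])
E
```

```text
clock: 5.28
eef_pos: [0.4186, 0.2096, 0.2158]
tcp_rot: [-3.14, -0.003, -2.95]
wrist_force: [0.3, -0.1, -2.2]
grip_width: 0.651
grip_force: 64.4
top0.npz R 641 x 2-98% [-0.0366  0.0321] axis y,z [-0.0302  0.0333]
[ 0  0  0 18 54 52 54 54 56 51 55 54 55 54 51 33  0  0  0  0]
top0.npz L 643 x 2-98% [-0.0374  0.0312] axis y,z [0.0282 0.0331]
[ 0  0  0 26 54 54 53 55 54 55 53 57 53 52 53 24  0  0  0  0]
scene0.npz R 866 x 2-98% [-0.0376  0.0318] axis y,z [-0.0284  0.0327]
[ 0  0  0 36 73 74 74 74 71 72 73 73 70 71 65 40  0  0  0  0]
scene0.npz L 956 x 2-98% [-0.038   0.0307] axis y,z [0.0301 0.0327]
[ 0  0  0 46 88 80 84 78 81 78 80 80 81 76 76 28  0  0  0  0]
shift [-0.0025 -0.0009 -0.0042] rot [-0.0014 -0.0034 -0.0001] rows 0.1 q [ 0.32 -0.1  -0.08  1.6  -0.    0.13] t 5.2833 F [ 0.3 -0.1 -2.2]
```

```bash
python3 steer.py '0 -.002 -.001 .03 0 0 0;0 -.002 -.001 .06 0 0 0;0 -.002 -.001 .09 0 0 0;0 -.002 -.001 .11 0 0 0;0 -.002 -.001 .125 0 0 0;0 -.002 -.001 .125 0 0 0;0 -.002 -.001 .125 0 0 0;0 -.002 -.001 .125 0 0 0'
python3 -c "
from h import *
tool(.4272-.005,.2102-.001,.066,[np.pi,0,.192-np.pi])"
```

```text
clock: 5.95
eef_pos: [0.4223, 0.2093, 0.0936]
tcp_rot: [-3.142, 0.001, -2.951]
wrist_force: [0.7, -0.0, -1.2]
grip_width: 0.653
grip_force: 64.4
shift [ 0.0002 -0.0001  0.0276] rot [-0.0001  0.0015 -0.0014] rows 0.7 q [ 0.32 -0.08 -0.3   1.35 -0.    0.13] t 5.95 F [ 0.7 -0.  -1.2]
```

```bash
python3 steer.py '0 0 0 .006 0 0 0;0 0 0 .012 0 0 0;0 0 0 .017 0 0 0;0 0 0 .02 0 0 0;0 0 0 .023 0 0 0;0 0 0 .025 0 0 0;0 0 0 .026 0 0 0;0 0 0 .026 0 0 0;0 0 0 .026 0 0 0'
python3 -c "
from h import *
tool(.4272-.005,.2102-.001,.066,[np.pi,0,.192-np.pi])"
```

```text
clock: 6.7
eef_pos: [0.4214, 0.2098, 0.0672]
tcp_rot: [-3.141, 0.0, -2.949]
wrist_force: [-2.8, -1.4, 3.4]
grip_width: 0.653
grip_force: 64.9
shift [-0.0006 -0.0008  0.0012] rot [-0.0003  0.      0.0003] rows 0.0 q [ 0.32 -0.06 -0.34  1.3  -0.    0.13] t 6.7 F [-2.8 -1.4  3.4]
```

```bash
python3 steer.py '0 0 0 .0007 0 0 0;0 0 0 .0014 0 0 0;0 0 0 .0014 0 0 0;0 0 0 .0014 0 0 0'; python3 steer.py '.68 0 0 .001 0 0 0;.7 0 0 .001 0 0 0;.72 0 0 .001 0 0 0;.75 0 0 .001 0 0 0;.8 0 0 .001 0 0 0;.85 0 0 .001 0 0 0;.9 0 0 .001 0 0 0;.9 0 0 .001 0 0 0'
python3 -c "
from h import *
tool(.4272-.005,.2102-.001,.066,[np.pi,0,.192-np.pi])"
```

```text
clock: 7.03
eef_pos: [0.4217, 0.2094, 0.0671]
tcp_rot: [-3.14, 0.001, -2.949]
wrist_force: [-4.5, -4.1, 9.0]
grip_width: 0.654
grip_force: 65.8
clock: 7.7
eef_pos: [0.4215, 0.21, 0.0642]
tcp_rot: [3.141, 0.0, -2.949]
wrist_force: [-0.3, 0.4, -0.4]
grip_width: 0.902
grip_force: 0.0
shift [-0.0005 -0.0009 -0.0018] rot [0.0001 0.     0.0003] rows 0.1 q [ 0.32 -0.06 -0.34  1.29  0.    0.13] t 7.7 F [-0.3  0.4 -0.4]
```

```bash
python3 steer.py '.9 0 0 -.01 0 0 0;.9 0 0 -.03 0 0 0;.9 0 0 -.06 0 0 0;.9 0 0 -.1 0 0 0;.9 0 0 -.14 0 0 0;.9 .02 0 -.18 0 0 0;.9 .03 0 -.22 0 0 0;.9 .03 0 -.25 0 0 0;.9 .03 0 -.25 0 0 0;.9 .03 0 -.25 0 0 0'
cat >> h.py <<'E'
def lidpose(xp,z,alpha,lat=.1248):
    c,s=np.cos(.192),np.sin(.192); u=np.array([c,s,0]);y=np.array([-s,c,0]);k=np.array([0,0,1.])
    tz=np.sin(alpha)*u-np.cos(alpha)*k; tx=-y; ty=np.cross(tz,tx)
    P=xp*u+lat*y; tool(P[0],P[1],z,R.from_matrix(np.c_[tx,ty,tz]))
E
python3 - <<'E'
from h import *
from workcell import robot, cams, probe_bus
lidpose(.44,.33,np.radians(8))
for n in ('scene','wrist'):
    c=cams.calibration(n); p,d=cams.get_image(n); np.savez(n+'3.npz',p=p,d=d,**c); cv2.imwrite(f'pics/{n}3.png',p)
    p,X=cloud(n+'3.npz'); c,s=np.cos(.192),np.sin(.192); Q=X.reshape(-1,3); x=(Q[:,0]-.4272)*c+(Q[:,1]-.2102)*s; y=-(Q[:,0]-.4272)*s+(Q[:,1]-.2102)*c
    m=(abs(x)<.058)&(abs(y)<.04)&(Q[:,2]>.085)&(Q[:,2]<.125); A=np.c_[x,y,Q[:,2]][m]
    print(n,len(A)); 
    if len(A): print(cv2.minAreaRect((A[:,:2]*1000).astype(np.float32)),np.percentile(A[:,2],98))
cv2.imwrite('pics/crop3.png',np.hstack([cv2.imread('pics/scene3.png')[200:440,100:400],cv2.resize(cv2.imread('pics/wrist3.png'),(320,240))]))
E
```

```text
clock: 8.53
eef_pos: [0.3932, 0.2046, 0.3182]
tcp_rot: [3.141, 0.008, -2.949]
wrist_force: [1.1, -1.2, -0.5]
grip_width: 0.896
grip_force: 0.0
shift [-0.0151 -0.001  -0.0117] rot [ 0.1046 -0.1029 -1.5681] rows 12.6 q [ 0.33 -0.13  0.1   1.8   0.    0.14] t 8.5333 F [ 1.1 -1.2 -0.5]
scene 1388
((-7.175653457641602, 2.0622825622558594), (56.800987243652344, 72.36528015136719), 89.72542572021484) 0.11154031741261505
wrist 3838
((-6.854070663452148, 1.4374732971191406), (56.411231994628906, 72.19329071044922), 89.88853454589844) 0.11024532929667909
```

View pics/crop3.png

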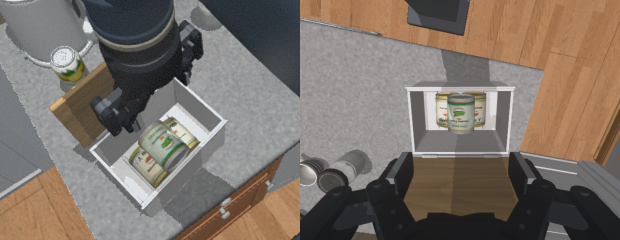

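The tin lies in the gap (bin frame x −7, y +2 mm, axis about 82 mm, aligned), and the lid is still back. Next I turn the tool for the lid's edge.

```bash
python3 steer.py '.8 -.01 -.001 -.012 .05 -.05 -.8;.8 -.01 -.001 -.012 .05 -.05 -.8;.8 -.01 -.001 -.012 .05 -.05 -.8;.8 -.01 -.001 -.012 .05 -.05 -.8;.8 -.01 -.001 -.012 .05 -.05 -.8;.8 -.01 -.001 -.012 .05 -.05 -.8;.8 -.015 -.001 -.012 .1046 -.103 -1.568;.8 -.015 -.001 -.012 .1046 -.103 -1.568;.8 -.015 -.001 -.012 .1046 -.103 -1.568;.8 -.015 -.001 -.012 .1046 -.103 -1.568;.8 -.015 -.001 -.012 .1046 -.103 -1.568;.8 -.015 -.001 -.012 .1046 -.103 -1.568;.8 -.015 -.001 -.012 .1046 -.103 -1.568;.8 -.015 -.001 -.012 .1046 -.103 -1.568;.8 -.015 -.001 -.012 .1046 -.103 -1.568'
python3 -c "
from h import *
lidpose(.533,.305,np.radians(8));lidpose(.533,.255,np.radians(8))"
```

```text
clock: 9.88
eef_pos: [0.4063, 0.2058, 0.3245]
tcp_rot: [-3.013, -0.001, -1.381]
wrist_force: [0.5, 0.6, 0.1]
grip_width: 0.802
grip_force: 0.0
shift [-0.0006 -0.0916  0.0315] rot [ 0.0108 -0.0016 -0.0022] rows 2.3 q [ 0.34 -0.22  0.03  1.69 -0.02 -1.43] t 9.8833 F [0.5 0.6 0.1]
shift [-0.0007 -0.0852  0.0811] rot [ 0.0108 -0.0016 -0.0022] rows 2.8 q [ 0.34 -0.22  0.03  1.69 -0.02 -1.43] t 9.8833 F [0.5 0.6 0.1]
```

```bash
python3 steer.py '.8 0 -.03 .005 .01 0 0;.8 0 -.06 .01 .01 0 0;.8 0 -.092 .02 .01 0 0;.8 0 -.092 .02 .01 0 0;.8 0 -.092 .02 .01 0 0;.8 0 -.092 .02 .01 0 0'
python3 - <<'E'
from h import *
from workcell import robot, cams, probe_bus
lidpose(.533,.255,np.radians(8))
for n in ('top','scene'):
    c=cams.calibration(n); p,d=cams.get_image(n); np.savez(n+'4.npz',p=p,d=d,**c); cv2.imwrite(f'pics/{n}4.png',p)
cv2.imwrite('pics/crop4.png',np.hstack([cv2.imread('pics/scene4.png')[150:430,80:380],cv2.imread('pics/top4.png')[100:380,100:400]]))
E
```

```text
clock: 10.38
eef_pos: [0.4985, 0.2238, 0.3173]
tcp_rot: [-3.003, -0.001, -1.38]
wrist_force: [-0.8, 0.1, 1.1]
grip_width: 0.8
grip_force: 0.0
shift [-0.0003  0.0077  0.0618] rot [ 0.0006 -0.0013 -0.0011] rows 1.5 q [ 0.31 -0.01  0.21  1.65 -0.02 -1.45] t 10.3833 F [-0.8  0.1  1.1]
```

View pics/crop4.png

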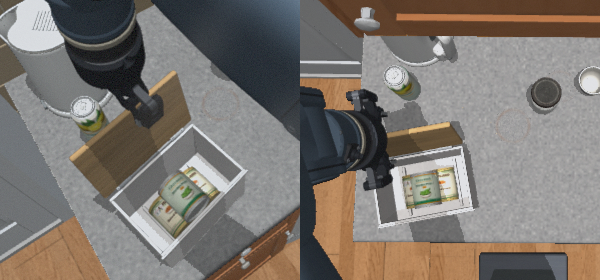

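The fingers straddle the lid's edge, one on either side (top crop (365,95) and (380,180), lid at (420,140)), clear of the cabinet. Now down, then close while drawing the lid forward to about 82°.

```bash
python3 steer.py '.8 0 .003 .02 0 0 0;.8 0 .005 .04 0 0 0;.8 0 .0077 .055 0 0 0;.8 0 .0077 .062 0 0 0;.8 0 .0077 .062 0 0 0;.8 0 .0077 .062 0 0 0'
python3 -c "
from h import *
lidpose(.514,.255,np.radians(8))"
```

```text
clock: 10.98
eef_pos: [0.4999, 0.2241, 0.257]
tcp_rot: [-2.998, -0.001, -1.379]
wrist_force: [-0.1, -0.1, 0.4]
grip_width: 0.799
grip_force: 0.0
shift [-0.0002  0.0195 -0.0008] rot [-0.0037 -0.0009  0.    ] rows 0.5 q [ 0.31 -0.04  0.05  1.52 -0.02 -1.45] t 10.9833 F [-0.1 -0.1  0.4]
```

```bash
python3 steer.py '.75 0 .004 0 0 0 0;.7 0 .008 0 0 0 0;.65 0 .012 0 0 0 0;.6 0 .016 0 0 0 0;.55 0 .0195 0 0 0 0;.5 0 .0195 0 0 0 0;.45 0 .0195 0 0 0 0;.4 0 .0195 0 0 0 0;.35 0 .0195 0 0 0 0;.3 0 .0195 0 0 0 0;.25 0 .0195 0 0 0 0;.2 0 .0195 0 0 0 0;.15 0 .0195 0 0 0 0;.1 0 .0195 0 0 0 0;0 0 .0195 0 0 0 0;0 0 .0195 0 0 0 0;0 0 .0195 0 0 0 0'
python3 - <<'E'
from h import *
from workcell import robot, cams, probe_bus
for th in (82,71,60): 
    t=np.radians(th); E=np.array([.5285-.147*np.cos(t)+.003*np.sin(t), .131+.147*np.sin(t)+.003*np.cos(t)]); P=E-.022*np.array([-np.cos(t),np.sin(t)])
    print(th,P.round(4)); lidpose(P[0],P[1],np.pi/2-t)
n='scene'; c=cams.calibration(n); p,d=cams.get_image(n); np.savez('s5.npz',p=p,d=d,**c); cv2.imwrite('pics/s5.png',p[150:430,80:380])
p,X=cloud('s5.npz'); c,s=np.cos(.192),np.sin(.192); Q=X.reshape(-1,3); x=Q[:,0]*c+Q[:,1]*s; y=-Q[:,0]*s+Q[:,1]*c
m=(x>.45)&(x<.56)&(y>.03)&(y<.075)&(Q[:,2]>.15)&(Q[:,2]<.26); f=np.polyfit(Q[m,2],x[m],1); print(m.sum(),'lid deg',90+np.degrees(np.arctan(f[0])),np.std(x[m]-np.polyval(f,Q[m,2])))
E
```

```text
clock: 12.4
eef_pos: [0.481, 0.2204, 0.2533]
tcp_rot: [-3.0, -0.001, -1.379]
wrist_force: [-0.6, -0.3, 1.5]
grip_width: 0.099
grip_force: 59.2
82 [0.5141 0.2552]
shift [-0.0003 -0.0001 -0.0019] rot [-0.0021 -0.0011  0.0001] rows 0.0 q [ 0.31 -0.09 -0.    1.52 -0.02 -1.45] t 12.4 F [-0.6 -0.3  1.5]
71 [0.4906 0.2502]
shift [-0.0003  0.0238 -0.0003] rot [ 0.1899 -0.001   0.0002] rows 1.5 q [ 0.31 -0.09 -0.    1.52 -0.02 -1.45] t 12.4 F [-0.6 -0.3  1.5]
60 [0.4686 0.2408]
shift [-0.0003  0.047   0.0059] rot [ 3.819e-01 -1.000e-03  3.000e-04] rows 3.1 q [ 0.31 -0.09 -0.    1.52 -0.02 -1.45] t 12.4 F [-0.6 -0.3  1.5]
517 lid deg 82.01211209314897 0.0003238713304919861
```

View pics/s5.png

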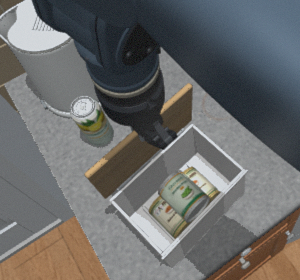

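The lid is gripped at 82°, with its edge at (165,135) in the crop and the tin undisturbed. Now the arc to 60°, slowly.

```bash
python3 steer.py '0 0 .004 .0001 .032 0 0;0 0 .008 .0003 .064 0 0;0 0 .012 .0005 .096 0 0;0 0 .016 .0009 .128 0 0;0 0 .02 .0013 .16 0 0;0 0 .0239 .0018 .191 0 0;0 0 .028 .0025 .223 0 0;0 0 .032 .0033 .255 0 0;0 0 .036 .0043 .287 0 0;0 0 .04 .0054 .319 0 0;0 0 .0437 .0066 .351 0 0;0 0 .047 .0078 .382 0 0;0 0 .047 .0078 .382 0 0;0 0 .047 .0078 .382 0 0;0 0 .047 .0078 .382 0 0;0 0 .047 .0078 .382 0 0'
cat > chk.py <<'E'
from h import *
from workcell import robot, cams, probe_bus
lidpose(.4686,.2408,np.radians(30))
n='scene'; c=cams.calibration(n); p,d=cams.get_image(n); np.savez('s6.npz',p=p,d=d,**c); cv2.imwrite('pics/s6.png',p[150:430,80:380])
p,X=cloud('s6.npz'); c,s=np.cos(.192),np.sin(.192); Q=X.reshape(-1,3); x=Q[:,0]*c+Q[:,1]*s; y=-Q[:,0]*s+Q[:,1]*c
m=(x>.44)&(x<.56)&(y>.03)&(y<.07)&(Q[:,2]>.15)&(Q[:,2]<.24)&(x>.5285-(Q[:,2]-.131)*np.tan(.6)-.012)&(x<.5285-(Q[:,2]-.131)*np.tan(.4)+.012); f=np.polyfit(Q[m,2],x[m],1); print(m.sum(),'lid deg',90+np.degrees(np.arctan(f[0])),np.std(x[m]-np.polyval(f,Q[m,2])))
x-=.4595;y-=.1248;m=(abs(x)<.058)&(abs(y)<.04)&(Q[:,2]>.09)&(Q[:,2]<.115); A=np.c_[x,y,Q[:,2]][m]
print(len(A),cv2.minAreaRect((A[:,:2]*1000).astype(np.float32)) if len(A) else '')
E
python3 chk.py
```

```text
clock: 13.78
eef_pos: [0.4369, 0.2117, 0.239]
tcp_rot: [-2.618, -0.001, -1.379]
wrist_force: [0.1, 0.4, 0.3]
grip_width: 0.103
grip_force: 61.2
shift [-0.0004 -0.0004 -0.0019] rot [ 0.0002 -0.0012  0.0002] rows 0.0 q [ 0.37 -0.62 -0.53  1.15 -0.09 -1.41] t 13.7833 F [0.1 0.4 0.3]
114 lid deg 59.79685849708868 0.0004367434462889955
937 ((-7.422515869140625, 2.913228988647461), (53.92357635498047, 71.98087310791016), 89.8985366821289)
```

View pics/s6.png

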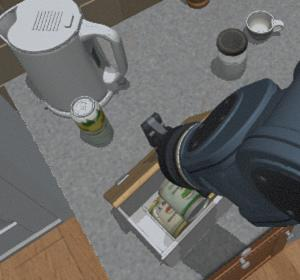

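The lid reads 59.8° and is gripped, with the tin in place at (180,195) in the crop. I'll let it settle briefly and hand in.

```bash
python3 steer.py '0 0 0 0 0 0 0;0 0 0 0 0 0 0;0 0 0 0 0 0 0;0 0 0 0 0 0 0;0 0 0 0 0 0 0;0 0 0 0 0 0 0' && python3 chk.py && python3 -c "
from workcell import robot, cams, probe_bus
print(robot.sign_off())"
```

```text
clock: 14.33
eef_pos: [0.4369, 0.2117, 0.239]
tcp_rot: [-2.617, -0.001, -1.379]
wrist_force: [-0.5, -1.7, 0.4]
grip_width: 0.102
grip_force: 61.2
shift [-0.0003 -0.0003 -0.0019] rot [-0.0009 -0.0012  0.0002] rows 0.0 q [ 0.37 -0.62 -0.53  1.15 -0.09 -1.41] t 14.3333 F [-0.5 -1.7  0.4]
116 lid deg 59.75886517873795 0.00047325573607525295
936 ((-7.497222900390625, 3.8561859130859375), (73.03241729736328, 52.31898880004883), 2.4908156394958496)
the job is handed in; nothing more can be done
None
```

The tin lies let go in the gap on the two tins, the gripper is holding the lid steady at about 60° (59.8° measured), and the job is handed in at about 14 s; no verdict was returned.

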